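# Close the test cell: press the guide sleeve home and tighten the lid crisscross

### The job

Close up the test cell: first press the bronze guide sleeve in the middle of the lid straight down until its shoulder sits fully home, then tighten the four black bar knobs clockwise in crisscross order and in two passes. In the first pass turn each only to about half way (the bar at about 45 degrees between loose and tight), first one knob and its diagonal opposite, then the other two; in the second pass turn them on to the stop in the same crisscross way, finishing one diagonal pair before touching the other. Leave the other things on the bench where they are.

Things in the scene. Friction and masses are not known exactly. Their poses are not given: they have to be found in the camera images.
- cell: round aluminium test cell fixed to the bench, flange and lid 250 mm in diameter, lid top 100 mm above the bench; origin at the centre of its underside, z up. Four bar knobs stand on the lid on a circle of 80 mm radius, 45 degrees off the cell's x and y axes; the bronze guide sleeve is in the lid's centre. A short red tick on the lid's rim lies outside each knob.
- knob_a_grip (a point): black plastic bar knob A, bar 70 long x 16 wide x 26 mm high, seen from above at the +x +y corner in the cell's own axes; diagonally opposite knob C. The point is the centre of the bar, on the turning axis, 31 mm above the lid top and 13 mm below the bar's top; x runs along the bar towards its yellow-marked end, z up, and it turns with the knob.
- knob_a (a joint): turn of knob A in rad; it grows as the knob is turned clockwise seen from above. 0 = loose (bar square to the line from the knob to the lid's centre); 1.571 = tight, at the hard stop (bar along that line, yellow end outward at the red tick on the lid's rim). Starts between 0 and 0.25, different for each. Stays where it is left; resisting torque about 0.15 N m all the way.
- knob_b_grip (a point): black plastic bar knob B, bar 70 long x 16 wide x 26 mm high, seen from above at the -x +y corner in the cell's own axes; diagonally opposite knob D. The point is the centre of the bar, on the turning axis, 31 mm above the lid top and 13 mm below the bar's top; x runs along the bar towards its yellow-marked end, z up, and it turns with the knob.
- knob_b (a joint): turn of knob B in rad; it grows as the knob is turned clockwise seen from above. 0 = loose (bar square to the line from the knob to the lid's centre); 1.571 = tight, at the hard stop (bar along that line, yellow end outward at the red tick on the lid's rim). Starts between 0 and 0.25, different for each. Stays where it is left; resisting torque about 0.15 N m all the way.
- knob_c_grip (a point): black plastic bar knob C, bar 70 long x 16 wide x 26 mm high, seen from above at the -x -y corner in the cell's own axes; diagonally opposite knob A. The point is the centre of the bar, on the turning axis, 31 mm above the lid top and 13 mm below the bar's top; x runs along the bar towards its yellow-marked end, z up, and it turns with the knob.
- knob_c (a joint): turn of knob C in rad; it grows as the knob is turned clockwise seen from above. 0 = loose (bar square to the line from the knob to the lid's centre); 1.571 = tight, at the hard stop (bar along that line, yellow end outward at the red tick on the lid's rim). Starts between 0 and 0.25, different for each. Stays where it is left; resisting torque about 0.15 N m all the way.
- knob_d_grip (a point): black plastic bar knob D, bar 70 long x 16 wide x 26 mm high, seen from above at the +x -y corner in the cell's own axes; diagonally opposite knob B. The point is the centre of the bar, on the turning axis, 31 mm above the lid top and 13 mm below the bar's top; x runs along the bar towards its yellow-marked end, z up, and it turns with the knob.
- knob_d (a joint): turn of knob D in rad; it grows as the knob is turned clockwise seen from above. 0 = loose (bar square to the line from the knob to the lid's centre); 1.571 = tight, at the hard stop (bar along that line, yellow end outward at the red tick on the lid's rim). Starts between 0 and 0.25, different for each. Stays where it is left; resisting torque about 0.15 N m all the way.
- sleeve_top (a point): centre of the flat top of the bronze guide sleeve: shoulder disc 56 mm in diameter and 8 mm thick on a tube 42 mm in diameter, with a small dark 12 mm bore mouth. It is already started upright in the lid's bore and stands proud. Its top is 133 mm above the bench at joint value 0 and 108 mm when home.
- sleeve (a joint): how far the sleeve has been pressed down, m: 0 = 25 mm proud, 0.025 = home, shoulder bottomed on the lid. Starts between 0 and 0.008. Tight fit: slides at about 6 to 8 N of downward push and stays where it is left.
- insulator: bystander: white ceramic insulator, 68 mm diameter, 75 mm high, grooved; origin at the centre of its underside.
- tube: bystander: aluminium cup with a red band, 64 mm diameter, 100 mm high; origin at the centre of its underside.
- bin: bystander: blue open bin 90 x 70 x 50 mm high; origin at the centre of its underside.
- driver: bystander: screwdriver with red handle, 170 mm long, lying on the bench along its x.

How it is judged (in metres and radians):
On the way, in this order (a step that is already met when the one before it is completed fails the run):
1. the sleeve is pressed home (23.5 mm or more of 25) while no knob has yet been tightened (all below 0.35 rad) (value of joint sleeve above 0.0235 m and value of joint each of knob_a, knob_b, knob_c, knob_d below 0.35 rad), for 0.2 s.
2. first pass, first diagonal: one diagonal pair of knobs is about half way (0.5 to 1.15 rad), the other pair still loose (below 0.35) (((value of joint knob_a between 0.5 and 1.15 rad and value of joint knob_c between 0.5 and 1.15 rad and value of joint each of knob_b, knob_d below 0.35 rad) or (value of joint knob_b between 0.5 and 1.15 rad and value of joint knob_d between 0.5 and 1.15 rad and value of joint each of knob_a, knob_c below 0.35 rad))), for 0.2 s.
3. first pass done: all four knobs about half way (0.5 to 1.15 rad) (value of joint knob_a between 0.5 and 1.15 rad and value of joint knob_b between 0.5 and 1.15 rad and value of joint knob_c between 0.5 and 1.15 rad and value of joint knob_d between 0.5 and 1.15 rad), for 0.2 s.
4. second pass, first diagonal: one diagonal pair is tight (above 1.45 rad), the other still half way (0.5 to 1.15) (((value of joint each of knob_a, knob_c above 1.45 rad and value of joint knob_b between 0.5 and 1.15 rad and value of joint knob_d between 0.5 and 1.15 rad) or (value of joint each of knob_b, knob_d above 1.45 rad and value of joint knob_a between 0.5 and 1.15 rad and value of joint knob_c between 0.5 and 1.15 rad))), for 0.2 s.
At the end, for the whole second after the job is handed in: all four knobs are tight (above 1.45 rad of 1.571), the sleeve is home (23.5 mm or more of 25), and the insulator, cup, bin and screwdriver are each within 30 mm of where they started (value of joint sleeve above 0.0235 m and value of joint each of knob_a, knob_b, knob_c, knob_d above 1.45 rad and distance of each of insulator, tube, bin, driver from where it was at the start of the episode below 0.03 m); the robot touches nothing.
It fails at once if the insulator is pushed 30 mm or more (distance of insulator from where it was at the start of the episode above 0.03 m).
It fails at once if the tube is pushed 30 mm or more (distance of tube from where it was at the start of the episode above 0.03 m).
It fails at once if the bin is pushed 30 mm or more (distance of bin from where it was at the start of the episode above 0.03 m).
It fails at once if the driver is pushed 30 mm or more (distance of driver from where it was at the start of the episode above 0.03 m).
It also fails if it takes over 72 s, if anything falls off the work surface, if the arm or the gripper's body presses on something with over 40 N, if the wrist force passes 120 N, or if a joint passes its speed limit or range.

### The arm

A 6-joint arm with a two-finger parallel gripper is mounted at the origin on the work surface. World frame = base frame: x ahead of the robot, y to its left, z up, the work surface at z = 0. Lengths are in mm, angles in rad, forces in N, time in s.
With the tool pointing down it reaches from about 275 to 1000 mm from the base axis. Payload 8.4 kg.
Tool frame: the origin (TCP) lies at the very end of the fingers, on their centre line; the grasp point (between the pads) lies behind it (r.grip_point_offset is the x of the grasp point in the tool frame, in mm); x points along the fingers, z is the direction in which the jaws open and shut, and the axes are right-handed (so a half turn about x gives the same grasp; the last joint's range is limited). The gripper opens to 85 mm and grips with 20 to 120 N. Pads are 22 mm wide; open, the fingers measure 114 mm over their backs; the gripper's body (76 mm by 85 mm) begins 54 mm behind the grasp point. The pads swing forward as they close: fully open they stand 13 mm farther back than shut.
Start: joints at [-1.249, 0.353, 1.633, -0, 1.155, -0.002], TCP at [198.856, -592.524, 231.281] pointing down, gripper open.
Joint ranges: [-2.63, 2.63], [-0.92, 2.1], [0.06, 2.66], [-1.3, 4.44], [0, 2.69], [-3.02, 3.02]. Speed limits (rad/s): [2.22, 2.22, 2.79, 3.14, 3.14, 3.14].

### API

Orientations are given as [roll, pitch, yaw] about the fixed x, y, z axes, in that order (R = Rz(yaw) Ry(pitch) Rx(roll)).
In Python, from rig import r, vision, order gives the robot as it stands. The module is installed in compiled form; this text tells all that it offers.
- The arm moves only by the tool step_arm, never from a script. Its argument "rows" is a list of rows, each a list of 7 numbers: the shift along the world's x, y, z in mm, then the turn, a rotation vector about the world's x, y, z in rad, then the finger opening in mm, from 0 to 85.4. A call has exactly 8 rows; each row is the pose to reach, as a shift and turn from the pose measured when the call began; what a row does not reach only later rows make up. A row lasts 1/8 s, in which the tool goes at most 62.5 mm and 10.7 degrees, less where a joint would pass 70% of its speed; a pose out of reach is approached as far as the arm can. A call with a gripper value outside its range is refused whole. The fingers move at their own pace and stop on an object; "force" is the grip in N (left out, the last holds). Time passes only in rows, so rows that repeat a pose let the fingers close, or fill a call up. It gives the time, the measured TCP pose, the force and the opening at its end, in the units of the state.
- r.sense(): the state, without advancing time (a new reading comes with each control period).
- vision.grab_frame(name): name is "side" or "top"; returns (picture, depth): 480x640x3 uint8, red, green, blue; 480x640 float32, mm along the optical axis (not along the pixel's ray), 0 where there is no reading.
- vision.camera_info(name): a dict with "K" (3x3 intrinsics, pixels), "origin" and "attitude" of the camera in the world. Camera axes: x right, y down, z forward; pixel columns grow to the right and rows downward; lengths in mm; the calibration is good to about 2 mm. A picture is of the moment at which its call begins. camera_info takes no time and is no camera call.
- order.sign_off(): hands the job in, once; it reports no verdict.
The state is a dict: "clock": time; "qpos": joint angles; "qvel": joint speeds; "joint_efforts": joint torques, N m; "eef_pos": TCP position; "tcp_rot": TCP orientation; "contact_force": force on the tool from outside, world axes, zero at the start; "wrist_torque": the same for the moment, N m; "opening": opening from 0.0 (shut) to 1.0 (fully open).
Only numpy, scipy, OpenCV 4.12 (cv2) and the standard library are available. Lean on these libraries where they do the work, as an engineer would, in place of code of your own. Each camera call takes 0.05 s, during which the arm holds its last target.

## Working session

There is one attempt and no reset: what is moved stays moved. The work goes in short steps, Python scripts to look and compute and a tool call to move; the robot and the scene stay as the last step left them, time stands still between calls to the robot, and variables do not carry over. Pictures are saved under pics/ and viewed, and the job is handed in when it is done.

Besides the shell and the picture viewer there is one more tool, called by a JSON object that holds its "method" and its "body". step_arm: Moves the arm, as the interface text tells. Its arguments: {"type":"object","properties":{"rows":{"type":"array"},"force":{"type":"number"}},"required":["rows"]}

```bash
mkdir -p pics
python3 - <<'E'
from rig import r,vision,order
import cv2,numpy as np
print(r.sense()); print(r.grip_point_offset)
for n in ("top","side"):
    p,d=vision.grab_frame(n); print(n,vision.camera_info(n))
    cv2.imwrite(f"pics/{n}0.png",p[:,:,::-1]); np.save(f"{n}0.npy",d)
E
```

```text
{'clock': 0.0, 'qpos': array([-1.24938800e+00,  3.53671286e-01,  1.63417727e+00, -2.85287619e-05,
        1.15519922e+00, -2.41313361e-03]), 'qvel': array([-0.0011105 , -0.00039484,  0.00028667,  0.00013348, -0.00044697,
        0.00146318]), 'joint_efforts': array([ 3.57973535e-03, -6.05244040e+01, -3.42062438e+01,  1.69772379e-04,
        9.18434904e-03,  1.30999732e-05]), 'eef_pos': array([ 198.69462013, -592.04457509,  230.52877871]), 'tcp_rot': array([-3.12608244,  1.56934097,  1.91013954]), 'contact_force': array([-0.16556406, -0.0704309 , -0.45768474]), 'wrist_torque': array([-0.04488175,  0.0310026 ,  0.03976257]), 'opening': 1.0005236295634432}
-18.700000000000003
top {'K': array([[502.76211792,   0.        , 327.06814492],
       [  0.        , 502.76211792, 241.31340996],
       [  0.        ,   0.        ,   1.        ]]), 'origin': array([4.16245602e+02, 1.49460848e-01, 1.39431580e+03]), 'attitude': array([-3.05610696, -0.00707396, -1.549535  ])}
side {'K': array([[525.23743142,   0.        , 319.65818091],
       [  0.        , 525.23743142, 230.70618963],
       [  0.        ,   0.        ,   1.        ]]), 'origin': array([ 85.6011453 , 686.36747855, 735.30835939]), 'attitude': array([-2.21496723e+00, -2.34352570e-03, -2.58074119e+00])}
```

View pics/top0.png

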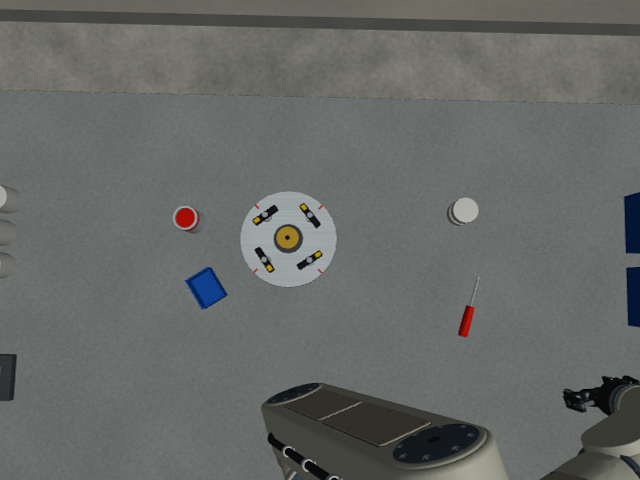

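View pics/side0.png

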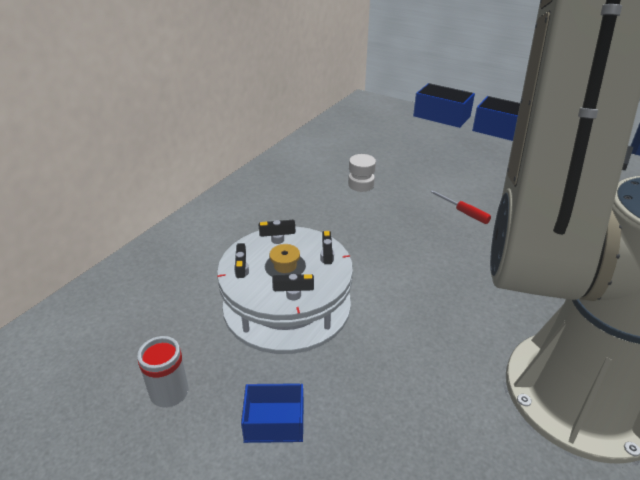

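```bash
cat > h.py <<'E'
import numpy as np,cv2
from scipy.spatial.transform import Rotation as R
from rig import r,vision,order
def cam(n):
    c=vision.camera_info(n); return c["K"],c["origin"],R.from_euler("xyz",c["attitude"]).as_matrix()
def ray(n,uv,z):
    K,o,A=cam(n); uv=np.atleast_2d(np.array(uv,float))
    d=(A@np.linalg.inv(K)@np.c_[uv,np.ones(len(uv))].T).T
    return o+d*((z-o[2])/d[:,2])[:,None]
def proj(n,P):
    K,o,A=cam(n); q=K@A.T@(np.atleast_2d(P)-o).T; return (q[:2]/q[2]).T
E
cat > m.py <<'E'
from h import *
def blobs(mask,mn):
    n,l,s,c=cv2.connectedComponentsWithStats(mask.astype(np.uint8)); return [(c[i],s[i,4],l==i) for i in range(1,n) if s[i,4]>=mn]
def measure(n,p,zknob=144,zsl=130,verbose=True):
    hsv=cv2.cvtColor(p,cv2.COLOR_RGB2HSV).astype(int);H,S,V=hsv[...,0],hsv[...,1],hsv[...,2]
    yy,xx=np.mgrid[:480,:640]
    roi=((xx-288)**2+(yy-239)**2<52**2) if n=="top" else ((xx-286)**2/75**2+(yy-265)**2/55**2<1)
    red=((H<6)|(H>174))&(S>110)&roi
    out={}
    out['red']=[ray(n,c,100)[0] for c,a,_ in blobs(red,4)]
    yel=(H>15)&(H<32)&(S>140)&(V>90)&roi
    out['yel']=[(ray(n,c,zknob)[0],a) for c,a,_ in blobs(yel,6)]
    blk=(V<60)&roi
    out['blk']=[(ray(n,c,zknob)[0],a,c) for c,a,_ in blobs(blk,15)]
    return out
if __name__=="__main__":
    np.set_printoptions(precision=1,suppress=True)
    for n in("top","side"):
        p=cv2.imread(f"pics/{n}0.png")[:,:,::-1].copy(); o=measure(n,p)
        print(n)
        for k in o:
            for b in o[k]: print(k,b)
    p=cv2.imread("pics/top0.png"); cv2.imwrite("pics/topz.png",cv2.resize(p[185:295,230:345],None,fx=5,fy=5,interpolation=cv2.INTER_CUBIC))
    p=cv2.imread("pics/side0.png"); cv2.imwrite("pics/sidez.png",cv2.resize(p[205:325,210:365],None,fx=5,fy=5,interpolation=cv2.INTER_CUBIC))
    d=np.load("top0.npy");K,o,A=cam("top")
    for (u,v) in[(288,239),(281,239),(295,239),(288,210),(310,215),(265,215),(262,258),(310,260),(288,275),(288,360)]:
        z=d[v,u]; print(u,v,A@(np.linalg.inv(K)@[u,v,1]*z)+o)
E
python3 m.py
```

```text
top
red [614.6 178.  100. ]
red [618.4  12.4 100. ]
red [448.1 176.8 100. ]
red [451.1  11.7 100. ]
yel (array([609.5,  55.2, 144. ]), np.int32(26))
yel (array([574.1, 171.8, 144. ]), np.int32(25))
yel (array([531.4,  93.5, 144. ]), np.int32(367))
yel (array([491.1,  17. , 144. ]), np.int32(23))
yel (array([455.1, 136.3, 144. ]), np.int32(26))
blk (array([590.6, 144.3, 144. ]), np.int32(124), array([267.5, 213.3]))
blk (array([599.9,  49. , 144. ]), np.int32(33), array([305.6, 210.5]))
blk (array([573.8,  26.3, 144. ]), np.int32(70), array([314.4, 221.1]))
blk (array([523.2,  87. , 144. ]), np.int32(172), array([289.6, 240.6]))
blk (array([492.9, 160.9, 144. ]), np.int32(66), array([259.6, 252.1]))
blk (array([483.4,  27. , 144. ]), np.int32(28), array([313.3, 257.1]))
blk (array([463.5, 139.4, 144. ]), np.int32(39), array([267.9, 264.1]))
blk (array([465.9,  53.4, 144. ]), np.int32(68), array([302.5, 263.9]))
side
red [450.2   9.9 100. ]
red [613.9 178.  100. ]
red [448.2 175.7 100. ]
yel (array([606.4,  57.1, 144. ]), np.int32(30))
yel (array([488.7,  18.4, 144. ]), np.int32(29))
yel (array([519.7, 110.3, 144. ]), np.int32(410))
yel (array([571.1, 173.3, 144. ]), np.int32(38))
yel (array([452.3, 138.3, 144. ]), np.int32(32))
blk (array([573.9,  54.9, 144. ]), np.int32(383), array([277.8, 228.4]))
blk (array([596.2, 137.6, 144. ]), np.int32(54), array([240.7, 247.6]))
blk (array([455.8,  68.9, 144. ]), np.int32(139), array([327.3, 253.6]))
blk (array([560.3, 182. , 144. ]), np.int32(113), array([240.7, 268.4]))
blk (array([465.4, 166.1, 144. ]), np.int32(469), array([291.7, 283.2]))
288 239 [528.2  92.  132.6]
281 239 [528.2 109.9 129.1]
295 239 [528.9  74.6 129.7]
288 210 [606.5  96.4 101.2]
310 215 [588.9  37.8 143.5]
265 215 [586.2 150.3 144.9]
262 258 [478.3 154.4 144.9]
310 260 [476.   35.1 143.4]
288 275 [438.4  91.8  99.4]
288 360 [208.7  92.5  -0.6]
```

Run:
```python
from h import *
np.set_printoptions(precision=3,suppress=True)
s=r.sense();M=R.from_euler("xyz",s["tcp_rot"]).as_matrix();print(M)
print("z yaw",np.degrees(np.arctan2(M[1,2],M[0,2])),"j1",np.degrees(s["qpos"][0]), "j6",s["qpos"][5])
red=np.array([[614.6,178],[448.1,176.8],[451.1,11.7],[618.4,12.4]]);c=red.mean(0)
v=red-c;a=np.degrees(np.arctan2(v[:,1],v[:,0]));yaw=np.mean(a-np.array([45,135,-135,-45]));print(c,np.hypot(*v.T),a,yaw)
# yellow average of both views at 144
yt=np.array([[574.1,171.8],[455.1,136.3],[491.1,17.0],[609.5,55.2]]);ys=np.array([[571.1,173.3],[452.3,138.3],[488.7,18.4],[606.4,57.1]])
for i,b in enumerate([45,135,-135,-45]):
    th=np.radians(b+yaw);P=c+80*np.array([np.cos(th),np.sin(th)])
    for y in(yt,ys):
        d=y[i]-P;ang=np.degrees(np.arctan2(d[1],d[0]));print("P%d"%(i+1),P,"yel",ang,"len",np.hypot(*d),"knob deg",(b+yaw+90-ang+180)%360-180)
# sleeve from depth-height 129.5 edge
for n in("top","side"):
    p=cv2.imread(f"pics/{n}0.png")[:,:,::-1].copy();h=cv2.cvtColor(p,cv2.COLOR_RGB2HSV).astype(int)
    m=((h[...,0]>12)&(h[...,0]<32)&(h[...,1]>140)&(h[...,2]>(90 if n=="top" else 120))).astype(np.uint8)
    cs=max(cv2.findContours(m,0,2)[0],key=cv2.contourArea);e=cv2.fitEllipse(cs);print(n,e,ray(n,e[0],129.5))
```

```text
[[-0.     0.948  0.318]
 [ 0.001  0.318 -0.948]
 [-1.     0.    -0.001]]
z yaw -71.44559016002032 j1 -71.58415121219647 j6 -0.00241739757154963
[533.05   94.725] [116.555 118.122 116.657 118.583] [  45.6    135.986 -134.627  -43.966] 0.7481611014454774
P1 [588.875 152.027] yel 126.76887467460026 len 24.683192877784087 knob deg 8.97928642684522
P1 [588.875 152.027] yel 129.8815930817733 len 27.721442508948 knob deg 5.866568019672172
P2 [475.748 150.55 ] yel -145.3882961111108 len 25.087637279295954 knob deg 11.136457212556252
P2 [475.748 150.55 ] yel -152.41545460474035 len 26.454791687611593 knob deg 18.16361570618585
P3 [477.225  37.423] yel -55.80793312195008 len 24.69011545185967 knob deg 11.556094223395547
P3 [477.225  37.423] yel -58.90024704333546 len 22.215716401703375 knob deg 14.648408144780944
P4 [590.352  38.9  ] yel 40.40721870881866 len 25.146062255842764 knob deg 5.3409423926268005
P4 [590.352  38.9  ] yel 48.59626115058501 len 24.264570696723162 knob deg -2.848100049139532
top ((287.0893249511719, 237.30087280273438), (21.240657806396484, 21.441186904907227), 99.27806091308594) [[532.762  94.662 129.5  ]]
side ((284.3065490722656, 253.75233459472656), (18.037355422973633, 28.514930725097656), 86.80339050292969) [[530.617  95.801 129.5  ]]
```

View pics/topz.png

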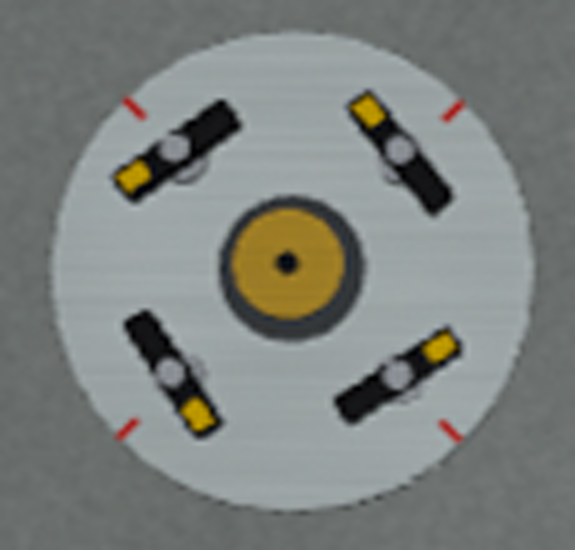

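{"method": "step_arm", "body": {"rows": [[334,687,-40,0,0,1.885,0],[334,687,-40,0,0,1.885,0],[334,687,-40,0,0,1.885,0],[334,687,-40,0,0,1.885,0],[334,687,-40,0,0,1.885,0],[334,687,-40,0,0,1.885,0],[334,687,-40,0,0,1.885,0],[334,687,-40,0,0,1.885,0]]}}

```text
clock: 1.1
eef_pos: [417.5, -141.5, 204.7]
tcp_rot: [-2.498, 1.57, -2.239]
contact_force: [0.6, -0.2, 0.1]
opening: -0.001
```

{"method": "step_arm", "body": {"rows": [[115,236,-15,0,0,0.387,0],[115,236,-15,0,0,0.387,0],[115,236,-15,0,0,0.387,0],[115,236,-15,0,0,0.387,0],[115,236,-30,0,0,0.387,0],[115,236,-45,0,0,0.387,0],[115,236,-60,0,0,0.387,0],[115,236,-65,0,0,0.387,0]]}}

```text
clock: 2.1
eef_pos: [531.2, 92.9, 138.3]
tcp_rot: [2.979, 1.568, -2.66]
contact_force: [0.5, 1.0, 0.5]
opening: 0.003
```

```bash
cat > look.py <<'E'
import sys
from h import *
np.set_printoptions(precision=2,suppress=True)
s=r.sense();M=R.from_euler("xyz",s["tcp_rot"]).as_matrix()
print(s["clock"],s["eef_pos"],"jaw",np.degrees(np.arctan2(M[1,2],M[0,2])),"tooldir",M[:,0],"j6",np.degrees(s["qpos"][5]),"F",s["contact_force"],"T",s["wrist_torque"],"op",s["opening"]*85.4)
for a in sys.argv[2:]:
    p,d=vision.grab_frame(a); np.save(f"{a}.npy",d);cv2.imwrite(f"pics/{a}{sys.argv[1]}.png",p[:,:,::-1])
    q=p[185:295,230:345] if a=="top" else p[180:335,205:380]
    cv2.imwrite(f"pics/{a}{sys.argv[1]}z.png",cv2.resize(q[:,:,::-1],None,fx=4,fy=4,interpolation=cv2.INTER_CUBIC)[:600,:800])
E
python3 look.py 1 side
```

```text
2.1 [531.19  92.93 138.32] jaw 36.91491728947994 tooldir [-0. -0. -1.] j6 -27.076580420783984 F [0.55 1.04 0.55] T [ 0.02 -0.02 -0.01] op 0.26817109299591546
```

View pics/side1z.png

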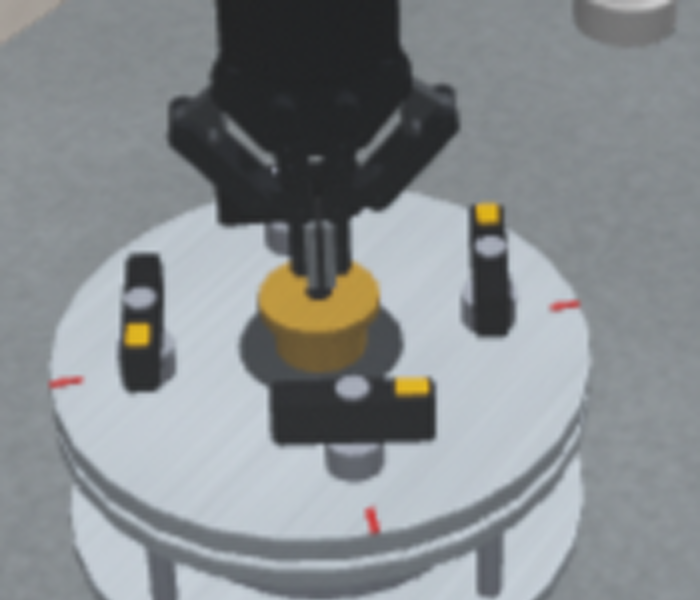

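{"method": "step_arm", "body": {"rows": [[1.5,1.5,-6,0,0,0,0],[1.5,1.5,-11,0,0,0,0],[1.5,1.5,-15,0,0,0,0],[1.5,1.5,-19,0,0,0,0],[1.5,1.5,-23,0,0,0,0],[1.5,1.5,-26,0,0,0,0],[1.5,1.5,-28.5,0,0,0,0],[1.5,1.5,-30,0,0,0,0]]}}

```text
clock: 3.15
eef_pos: [533.3, 94.1, 108.9]
tcp_rot: [-2.857, 1.568, -2.212]
contact_force: [-0.5, -3.0, 5.7]
opening: 0.0
```

```bash
python3 look.py 2 side
```

```text
3.15 [533.33  94.09 108.93] jaw 36.923001020659065 tooldir [-0. -0. -1.] j6 -26.939460269872974 F [-0.53 -3.03  5.7 ] T [-0.53  0.21 -0.  ] op 0.037114866794530944
```

{"method": "step_arm", "body": {"rows": [[0,0,-1,0,0,0,0],[0,0,-2,0,0,0,0],[0,0,-2.5,0,0,0,0],[0,0,-3,0,0,0,0],[0,0,-3,0,0,0,0],[0,0,-3,0,0,0,0],[0,0,-3,0,0,0,0],[0,0,-3,0,0,0,0]]}}

```text
clock: 4.2
eef_pos: [533.5, 94.1, 107.9]
tcp_rot: [-2.642, 1.569, -1.997]
contact_force: [-8.3, -1.4, 24.8]
opening: 0.001
```

```bash
python3 look.py 3 side
```

```text
4.2 [533.47  94.1  107.93] jaw 36.91617487936773 tooldir [-0. -0. -1.] j6 -26.942923828952612 F [-8.33 -1.37 24.83] T [-0.26  1.5  -0.01] op 0.1116717364086477
```

View pics/side3z.png

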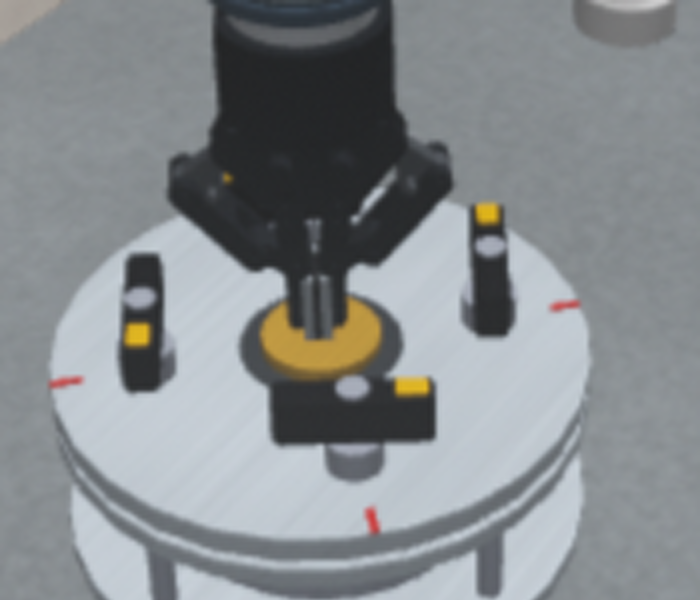

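{"method": "step_arm", "body": {"rows": [[0,0,30,0,0,0,45],[0,0,50,0,0,0,45],[30,31,50,0,0,0,45],[55.5,58,50,0,0,0,45],[55.5,58,50,0,0,0,45],[55.5,58,45,0,0,0,45],[55.5,58,42,0,0,0,45],[55.5,58,42,0,0,0,45]]}}

```text
clock: 5.25
eef_pos: [588.3, 151.4, 149.5]
tcp_rot: [-2.939, 1.568, -2.296]
contact_force: [0.1, -0.8, 0.7]
opening: 0.527
```

```bash
python3 look.py 4 side top
```

```text
5.25 [588.26 151.42 149.52] jaw 36.88425811199015 tooldir [-0. -0. -1.] j6 -22.48818920608697 F [ 0.09 -0.85  0.65] T [0.02 0.03 0.03] op 45.03602471644845
```

View pics/side4z.png

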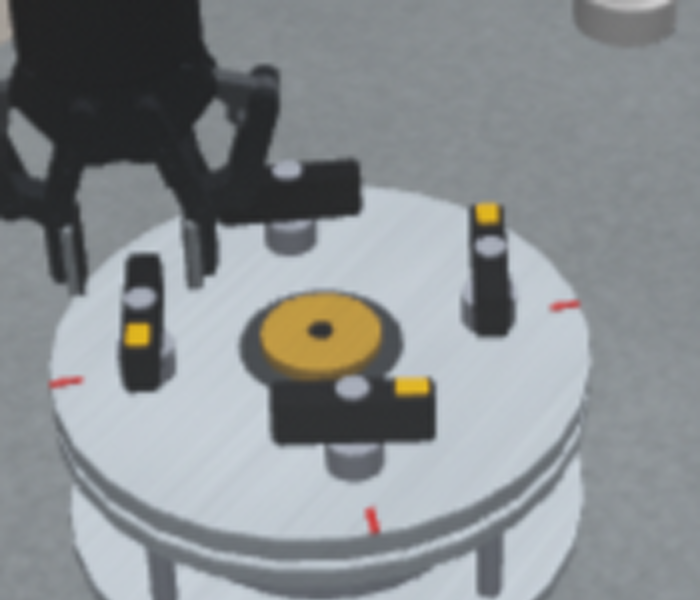

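View pics/top4.png

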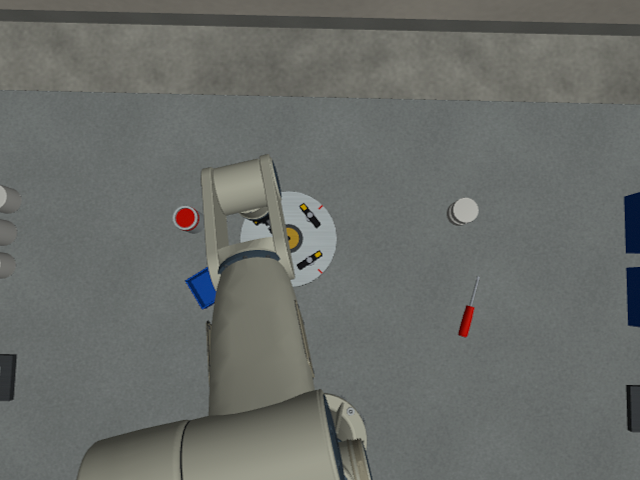

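{"method": "step_arm", "body": {"rows": [[0.6,0.6,-15,0,0,0,45],[0.6,0.6,-28,0,0,0,45],[0.6,0.6,-36,0,0,0,45],[0.6,0.6,-36,0,0,0,30],[0.6,0.6,-36,0,0,0,10],[0.6,0.6,-36,0,0,0,10],[0.6,0.6,-36,0,0,0,10],[0.6,0.6,-36,0,0,0,10]], "force": 40}}

```text
clock: 6.35
eef_pos: [588.1, 151.6, 113.7]
tcp_rot: [-3.092, 1.566, -2.448]
contact_force: [-2.5, -2.3, -1.4]
opening: 0.26
```

```bash
python3 look.py 5 side
```

```text
6.35 [588.1  151.62 113.66] jaw 36.8985531235755 tooldir [-0. -0. -1.] j6 -22.435584470796552 F [-2.53 -2.28 -1.43] T [-0.63  0.68 -0.01] op 22.173698380469318
```

View pics/side5z.png

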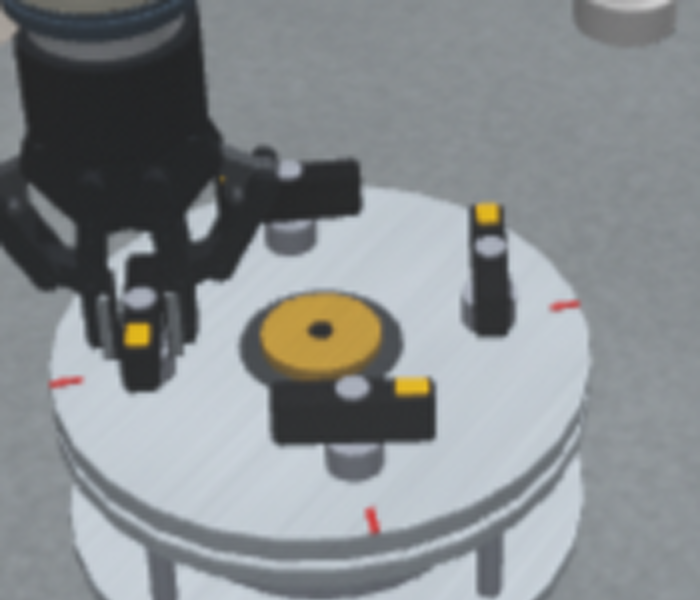

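{"method": "step_arm", "body": {"rows": [[0.5,0.3,0,0,0,0,10],[0.5,0.3,0,0,0,0,10],[0.5,0.3,0,0,0,-0.14,10],[0.5,0.3,0,0,0,-0.28,10],[0.5,0.3,0,0,0,-0.42,10],[0.5,0.3,0,0,0,-0.56,10],[0.5,0.3,0,0,0,-0.67,10],[0.5,0.3,0,0,0,-0.67,10]]}}

```text
clock: 7.4
eef_pos: [588.0, 151.5, 113.6]
tcp_rot: [-2.983, 1.565, -3.011]
contact_force: [-5.3, -3.4, 0.7]
opening: 0.26
```

```bash
python3 look.py 6 side
```

```text
7.4 [587.97 151.55 113.64] jaw -1.572256879361816 tooldir [-0.01 -0.   -1.  ] j6 15.832004636649728 F [-5.33 -3.45  0.7 ] T [-0.63  0.75  0.01] op 22.220666143247858
```

View pics/side6z.png

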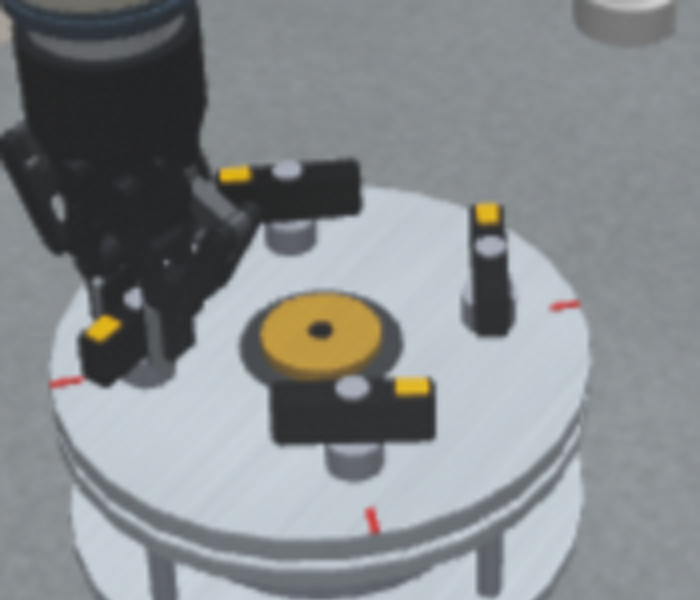

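{"method": "step_arm", "body": {"rows": [[0,0,0,0,0,0,45],[0,0,0,0,0,0,45],[0,0,25,0,0,0,45],[0,0,46,0,0,0,45],[-37,-38,46,0,0,0.16,45],[-74,-76,46,0,0,0.32,45],[-110.5,-114,46,0,0,0.48,45],[-110.5,-114,46,0,0,0.62,45]]}}

```text
clock: 8.45
eef_pos: [475.3, 35.9, 159.9]
tcp_rot: [-2.997, 1.565, -2.4]
contact_force: [0.2, 0.1, 0.1]
opening: 0.525
```

```bash
python3 look.py 7 side
```

```text
8.45 [475.32  35.87 159.89] jaw 34.18794214731788 tooldir [-0. -0. -1.] j6 -29.72887898084097 F [0.19 0.12 0.14] T [ 0.03 -0.02 -0.05] op 44.873619130205704
```

View pics/side7z.png

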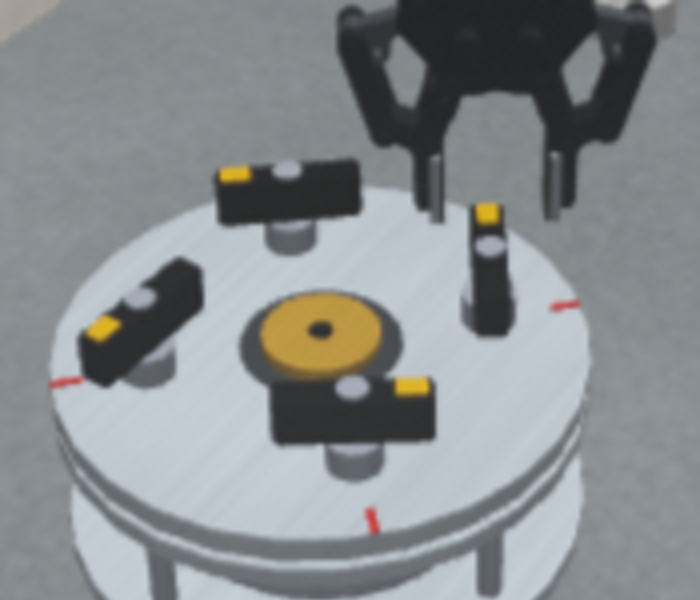

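{"method": "step_arm", "body": {"rows": [[1.9,1.5,-15,0,0,0,45],[1.9,1.5,-32,0,0,0,45],[1.9,1.5,-46,0,0,0,45],[1.9,1.5,-46,0,0,0,10],[1.9,1.5,-46,0,0,0,10],[1.9,1.5,-46,0,0,0,10],[1.9,1.5,-46,0,0,0,10],[1.9,1.5,-46,0,0,0,10]]}}

```text
clock: 9.5
eef_pos: [476.3, 37.3, 113.2]
tcp_rot: [3.122, 1.561, -2.558]
contact_force: [-5.6, -6.9, -4.9]
opening: 0.259
```

```bash
python3 look.py 8
```

```text
9.5 [476.26  37.35 113.22] jaw 34.56482833809139 tooldir [-0.01 -0.01 -1.  ] j6 -29.797173360742516 F [-5.58 -6.88 -4.9 ] T [-1.05  0.98  0.1 ] op 22.12843918612225
```

{"method": "step_arm", "body": {"rows": [[0,0,0,0,0,-0.14,10],[0,0,0,0,0,-0.28,10],[0,0,0,0,0,-0.42,10],[0,0,0,0,0,-0.55,10],[0,0,0,0,0,-0.62,10],[0,0,0,0,0,-0.62,10],[0,0,0,0,0,-0.62,45],[0,0,0,0,0,-0.62,45]]}}

```text
clock: 10.5
eef_pos: [476.7, 37.5, 113.5]
tcp_rot: [3.088, 1.561, 3.072]
contact_force: [-0.6, -0.3, 0.2]
opening: 0.525
```

```bash
python3 look.py 9 side
```

```text
10.5 [476.72  37.52 113.49] jaw -0.9212204155251735 tooldir [-0.01  0.   -1.  ] j6 5.115167288063257 F [-0.56 -0.33  0.17] T [ 0.03 -0.    0.01] op 44.85379694006162
```

View pics/side9z.png

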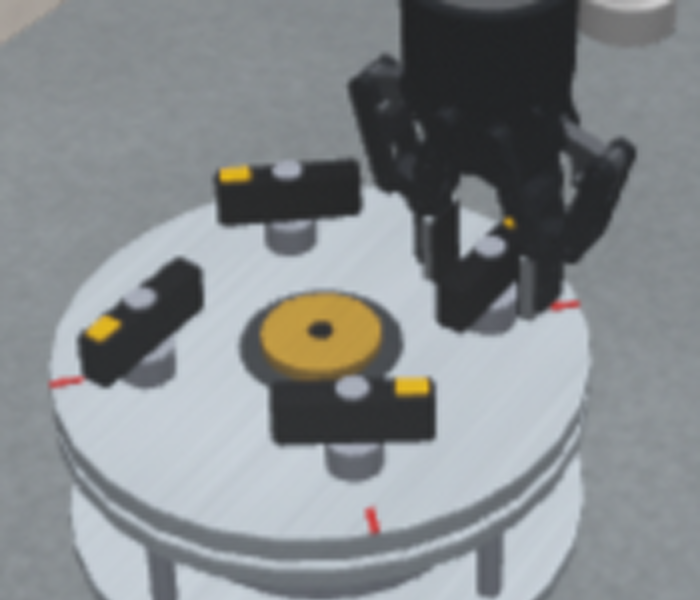

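{"method": "step_arm", "body": {"rows": [[0,0,25,0,0,0,45],[0,0,46,0,0,0,45],[38,0.5,46,0,0,-0.17,45],[76,1,46,0,0,-0.34,45],[113,1.4,46,0,0,-0.51,45],[113.5,1.4,46,0,0,-0.68,45],[113.5,1.4,46,0,0,-0.86,45],[113.5,1.4,46,0,0,-0.86,45]]}}

```text
clock: 11.55
eef_pos: [590.3, 39.0, 159.5]
tcp_rot: [3.074, 1.561, 2.2]
contact_force: [-0.7, -0.3, 0.3]
opening: 0.528
```

```bash
python3 look.py 10 side
```

```text
11.55 [590.26  38.98 159.49] jaw -50.12038579093664 tooldir [-0.01  0.01 -1.  ] j6 53.196062875595864 F [-0.7  -0.28  0.32] T [-0.    0.04  0.07] op 45.124528214006524
```

View pics/side10z.png

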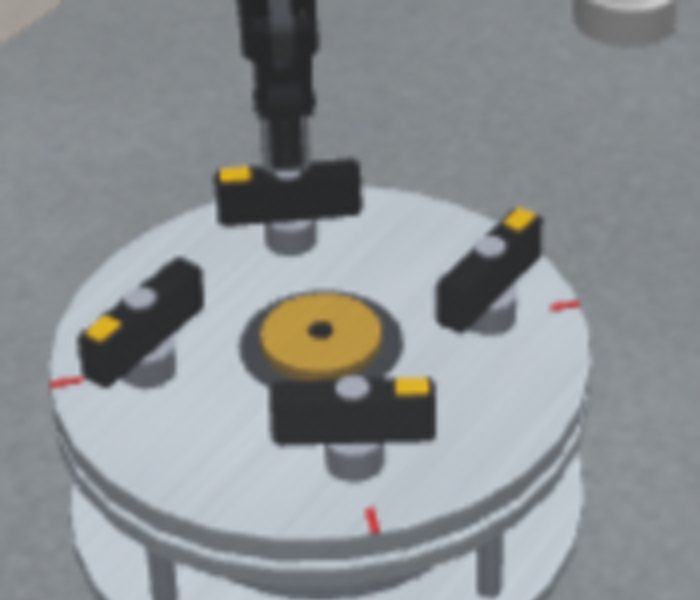

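{"method": "step_arm", "body": {"rows": [[0,0,-15,0,0,0,45],[0,0,-32,0,0,0,45],[0,0,-46,0,0,0,45],[0,0,-46,0,0,0,10],[0,0,-46,0,0,0,10],[0,0,-46,0,0,0,10],[0,0,-46,0,0,0,10],[0,0,-46,0,0,0,10]]}}

```text
clock: 12.6
eef_pos: [589.3, 38.7, 112.7]
tcp_rot: [-3.044, 1.561, 2.368]
contact_force: [0.8, -2.8, -21.0]
opening: 0.263
```

```bash
python3 look.py 11
```

```text
12.6 [589.34  38.74 112.68] jaw -49.95930239403419 tooldir [-0.01  0.01 -1.  ] j6 52.978858755697004 F [  0.76  -2.76 -21.02] T [-0.42 -0.19 -0.  ] op 22.457772976765682
```

{"method": "step_arm", "body": {"rows": [[0,0,0,0,0,-0.14,10],[0,0,0,0,0,-0.28,10],[0,0,0,0,0,-0.42,10],[0,0,0,0,0,-0.56,10],[0,0,0,0,0,-0.69,10],[0,0,0,0,0,-0.69,10],[0,0,0,0,0,-0.69,45],[0,0,0,0,0,-0.69,45]]}}

```text
clock: 13.6
eef_pos: [590.9, 39.1, 114.4]
tcp_rot: [2.925, 1.56, 1.364]
contact_force: [0.0, 0.9, 0.3]
opening: 0.527
```

```bash
python3 look.py 12 side
```

```text
13.6 [590.9   39.13 114.4 ] jaw -89.40767256143869 tooldir [ 0.    0.01 -1.  ] j6 92.20931936176676 F [0.   0.9  0.31] T [-0.04 -0.01 -0.02] op 45.03977780114026
```

View pics/side12z.png

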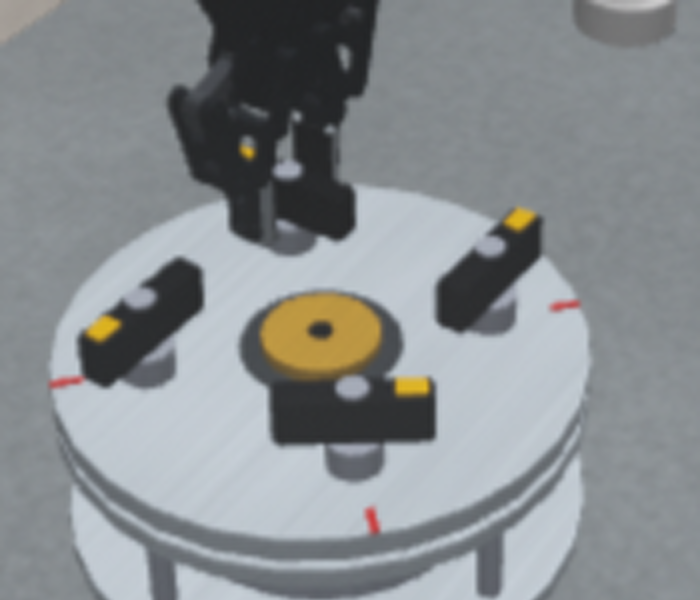

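{"method": "step_arm", "body": {"rows": [[0,0,25,0,0,0,45],[0,0,46,0,0,0,45],[-38,37,46,0,0,0.12,45],[-76,74,46,0,0,0.24,45],[-115,111.5,46,0,0,0.36,45],[-115,111.5,46,0,0,0.48,45],[-115,111.5,46,0,0,0.59,45],[-115,111.5,46,0,0,0.59,45]]}}

```text
clock: 14.65
eef_pos: [476.2, 151.1, 161.1]
tcp_rot: [2.792, 1.56, 1.821]
contact_force: [-0.5, 0.4, 0.3]
opening: 0.526
```

```bash
python3 look.py 13 side
```

```text
14.65 [476.21 151.05 161.1 ] jaw -55.605891801392495 tooldir [-0.    0.01 -1.  ] j6 72.13417728626332 F [-0.45  0.4   0.33] T [-0.04 -0.04  0.  ] op 44.894170866998586
```

View pics/side13z.png

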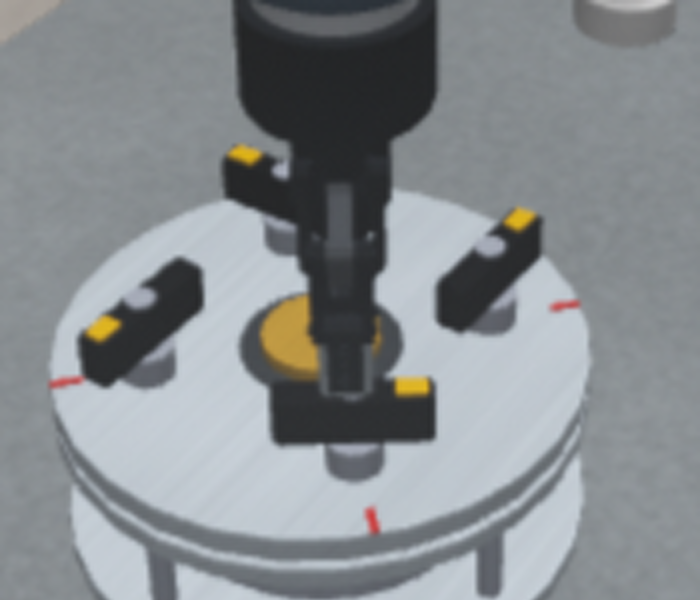

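{"method": "step_arm", "body": {"rows": [[-0.5,-0.4,-15,0,0,0,45],[-0.5,-0.4,-32,0,0,0,45],[-0.5,-0.4,-46.5,0,0,0,45],[-0.5,-0.4,-46.5,0,0,0,10],[-0.5,-0.4,-46.5,0,0,0,10],[-0.5,-0.4,-46.5,0,0,0,10],[-0.5,-0.4,-46.5,0,0,0,10],[-0.5,-0.4,-46.5,0,0,0,10]]}}

```text
clock: 15.7
eef_pos: [474.8, 150.3, 113.9]
tcp_rot: [2.98, 1.56, 2.008]
contact_force: [-1.8, 0.8, -15.8]
opening: 0.259
```

```bash
python3 look.py 14
```

```text
15.7 [474.79 150.25 113.92] jaw -55.723754725536494 tooldir [-0.    0.01 -1.  ] j6 72.09713318797861 F [ -1.82   0.84 -15.85] T [ 0.14  0.37 -0.03] op 22.154221973245694
```

{"method": "step_arm", "body": {"rows": [[0,0,0,0,0,-0.14,10],[0,0,0,0,0,-0.28,10],[0,0,0,0,0,-0.42,10],[0,0,0,0,0,-0.54,10],[0,0,0,0,0,-0.6,10],[0,0,0,0,0,-0.6,10],[0,0,0,0,0,-0.6,45],[0,0,0,0,0,-0.6,45]]}}

```text
clock: 16.7
eef_pos: [476.4, 150.6, 115.1]
tcp_rot: [2.743, 1.558, 1.171]
contact_force: [0.5, -0.1, 0.3]
opening: 0.529
```

```bash
python3 look.py 15 side
```

```text
16.7 [476.37 150.62 115.15] jaw -90.06141043286294 tooldir [ 0.01  0.01 -1.  ] j6 106.52335902098558 F [ 0.54 -0.06  0.29] T [-0.03 -0.02  0.02] op 45.16679929143726
```

View pics/side15z.png

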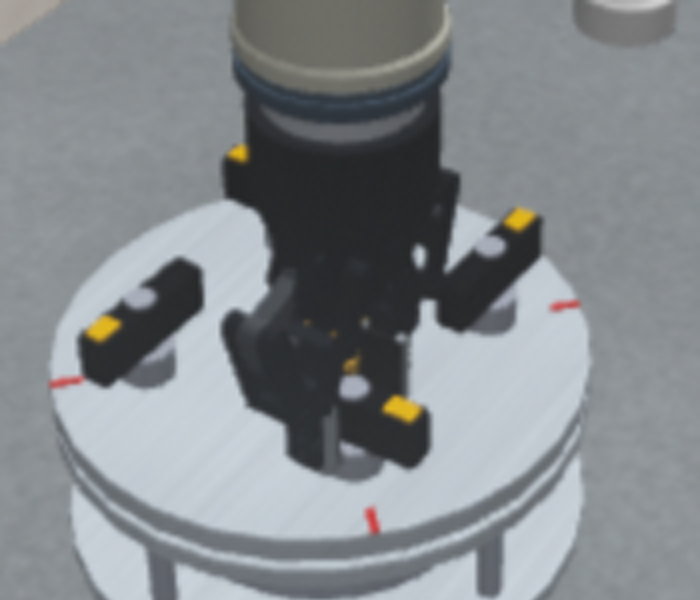

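{"method": "step_arm", "body": {"rows": [[-0.5,0,-0.5,0,0,0,10],[-0.5,0,-0.5,0,0,0,10],[-0.5,0,-0.5,0,0,0,10],[-0.5,0,-0.5,0,0,0,10],[-0.5,0,-0.5,0,0,-0.15,10],[-0.5,0,-0.5,0,0,-0.3,10],[-0.5,0,-0.5,0,0,-0.45,10],[-0.5,0,-0.5,0,0,-0.6,10]]}}

```text
clock: 17.75
eef_pos: [476.3, 149.6, 116.0]
tcp_rot: [2.597, 1.558, 0.422]
contact_force: [-4.3, -10.1, 19.2]
opening: 0.181
```

```bash
python3 look.py 16
```

```text
17.75 [476.26 149.56 116.04] jaw -124.64527921548672 tooldir [ 0.01  0.01 -1.  ] j6 141.76411958821222 F [ -4.3  -10.09  19.21] T [-1.83  0.89  0.21] op 15.434211664818367
```

```bash
python3 look.py 17 side
```

```text
17.75 [476.26 149.56 116.04] jaw -124.64527921548672 tooldir [ 0.01  0.01 -1.  ] j6 141.76411958821222 F [ -4.3  -10.09  19.21] T [-1.83  0.89  0.21] op 15.434211664818367
```

View pics/side17z.png

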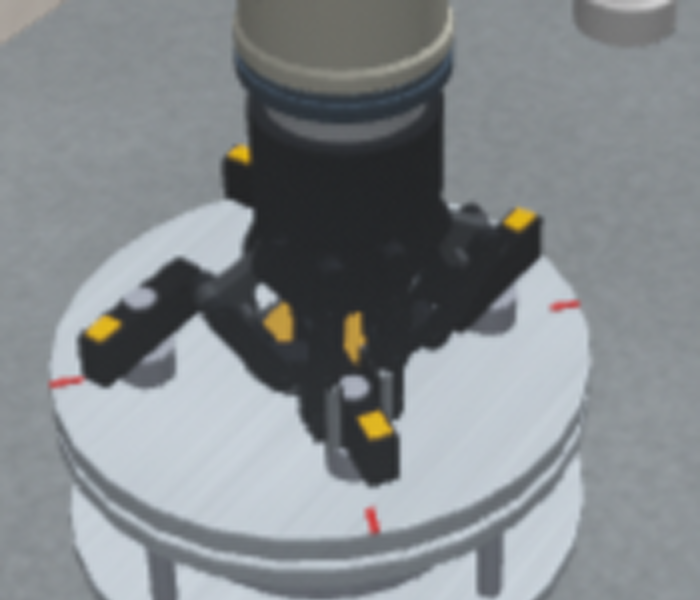

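{"method": "step_arm", "body": {"rows": [[0,0,1,0,0,-0.08,10],[0,0,2,0,0,-0.14,10],[0,0,2,0,0,-0.17,10],[0,0,2,0,0,-0.18,10],[0,0,2,0,0,-0.18,10],[0,0,2,0,0,-0.18,10],[0,0,2,0,0,-0.18,10],[0,0,2,0,0,-0.18,10]]}}

```text
clock: 18.8
eef_pos: [475.9, 149.1, 116.4]
tcp_rot: [2.521, 1.559, 0.16]
contact_force: [7.1, 1.0, -23.0]
opening: 0.179
```

```bash
python3 look.py 18 side
```

```text
18.8 [475.9  149.09 116.41] jaw -135.3118913446152 tooldir [ 0.01  0.   -1.  ] j6 152.69073577413616 F [  7.14   1.   -23.02] T [-0.21 -0.84  0.5 ] op 15.315772208234948
```

View pics/side18z.png

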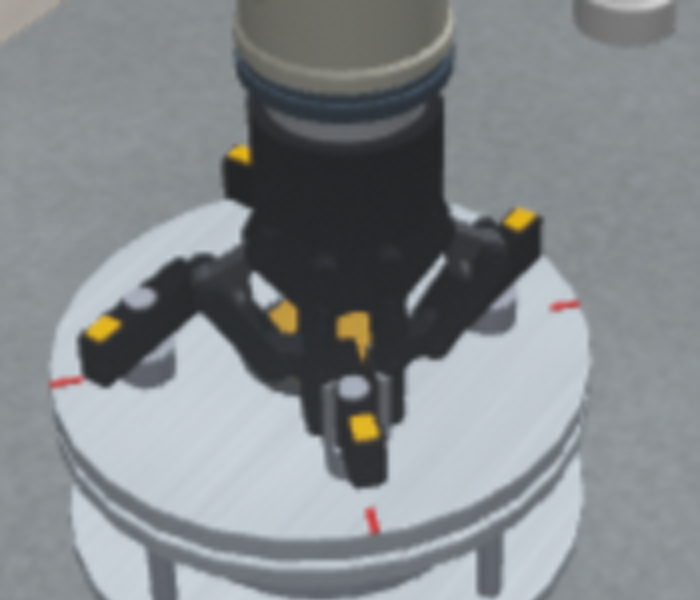

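{"method": "step_arm", "body": {"rows": [[0,0,0,0,0,0.02,45],[0,0,0,0,0,0.02,45],[0,0,25,0,0,0.02,45],[0,0,45,0,0,0.15,45],[38,-37,45,0,0,0.32,45],[76,-74,45,0,0,0.49,45],[114.5,-110,45,0,0,0.66,45],[114.5,-110,45,0,0,0.8,45]]}}

```text
clock: 19.85
eef_pos: [593.3, 36.7, 162.1]
tcp_rot: [2.341, 1.557, 0.781]
contact_force: [-0.3, -0.5, 0.5]
opening: 0.527
```

```bash
python3 look.py 19 side
```

```text
19.85 [593.26  36.67 162.06] jaw -89.35631026794601 tooldir [ 0.01  0.01 -1.  ] j6 92.12441501927425 F [-0.3  -0.46  0.5 ] T [ 0.01  0.04 -0.  ] op 45.013885052097095
```

View pics/side19z.png

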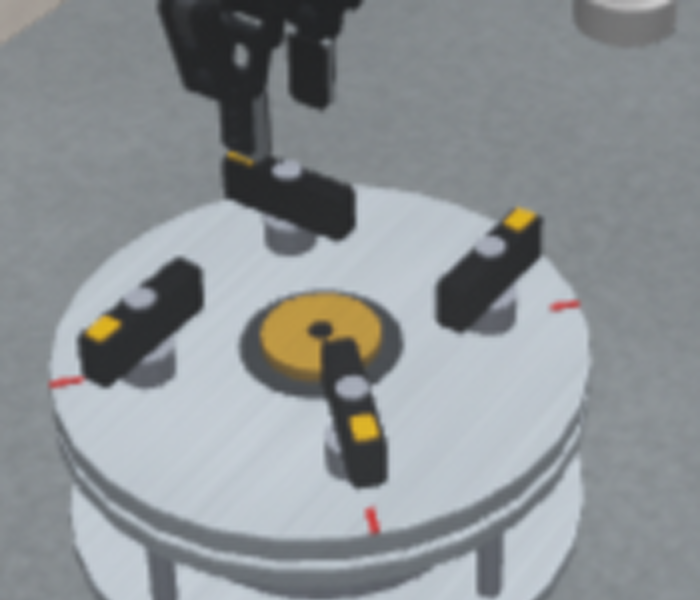

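{"method": "step_arm", "body": {"rows": [[-2.7,2.2,-12,0,0,0,45],[-2.7,2.2,-28,0,0,0,45],[-2.7,2.2,-43,0,0,0,45],[-2.7,2.2,-43,0,0,0,10],[-2.7,2.2,-43,0,0,0,10],[-2.7,2.2,-43,0,0,0,10],[-2.7,2.2,-43,0,0,0,10],[-2.7,2.2,-43,0,0,-0.05,10]]}}

```text
clock: 20.9
eef_pos: [588.6, 38.9, 118.3]
tcp_rot: [2.427, 1.56, 0.823]
contact_force: [-0.1, -5.9, -7.0]
opening: 0.182
```

```bash
python3 look.py 20
python3 - <<'E'
from h import *
c=np.array([533.05,94.725]);
for th,l in((45.75,'1'),(135.75,'2'),(-134.25,'3'),(-44.25,'4')):
    t=np.radians(th);P=c+80*np.array([np.cos(t),np.sin(t)])
    u=np.array([np.cos(t),np.sin(t)])
    a=proj("side",[[*P,144],[*(P+27*u),144]]);print(l,(a-[205,180])*4)
E
```

```text
20.9 [588.56  38.89 118.33] jaw -91.87585745623447 tooldir [ 0.01  0.01 -1.  ] j6 94.93722620638763 F [-0.06 -5.85 -7.  ] T [-0.84 -0.1   0.12] op 15.522031915806561
1 [[135.07877464 293.23259775]
 [ 73.72855823 302.28458833]]
2 [[347.48476316 382.58275692]
 [360.25988076 425.35462208]]
3 [[485.22384111 241.57002785]
 [542.14262516 233.17187822]]
4 [[282.68929937 165.64363145]
 [273.29856464 134.20288454]]
```

{"method": "step_arm", "body": {"rows": [[0,0,0,0,0,-0.14,10],[0,0,0,0,0,-0.28,10],[0,0,0,0,0,-0.42,10],[0,0,0,0,0,-0.56,10],[0,0,0,0,0,-0.68,10],[0,0,0,0,0,-0.75,10],[0,0,0,0,0,-0.76,10],[0,0,0,0,0,-0.76,10]]}}

```text
clock: 21.9
eef_pos: [588.8, 39.1, 118.4]
tcp_rot: [2.435, 1.56, 0.073]
contact_force: [2.4, 2.1, -6.3]
opening: 0.18
```

```bash
python3 look.py 21
```

```text
21.9 [588.82  39.12 118.39] jaw -135.3130785966943 tooldir [ 0.01  0.   -1.  ] j6 138.96137607193154 F [ 2.36  2.13 -6.33] T [ 0.37 -0.34  0.71] op 15.337619905201274
```

{"method": "step_arm", "body": {"rows": [[0,0,0,0,0,0.02,45],[0,0,0,0,0,0.02,45],[0,0,25,0,0,0.02,45],[0,0,45,0,0,0.2,45],[0,38,45,0,0,0.38,45],[0,76,45,0,0,0.56,45],[0,112.5,45,0,0,0.74,45],[0,112.5,45,0,0,0.92,45]]}}

```text
clock: 22.9
eef_pos: [588.9, 153.9, 163.8]
tcp_rot: [2.416, 1.559, 0.982]
contact_force: [0.4, -0.6, 0.5]
opening: 0.528
```

```bash
python3 look.py 22 side
```

```text
22.9 [588.88 153.91 163.77] jaw -82.13236513780075 tooldir [ 0.01  0.01 -1.  ] j6 96.08579346980589 F [ 0.45 -0.62  0.48] T [ 0.02 -0.02 -0.02] op 45.09266729211901
```

View pics/side22z.png

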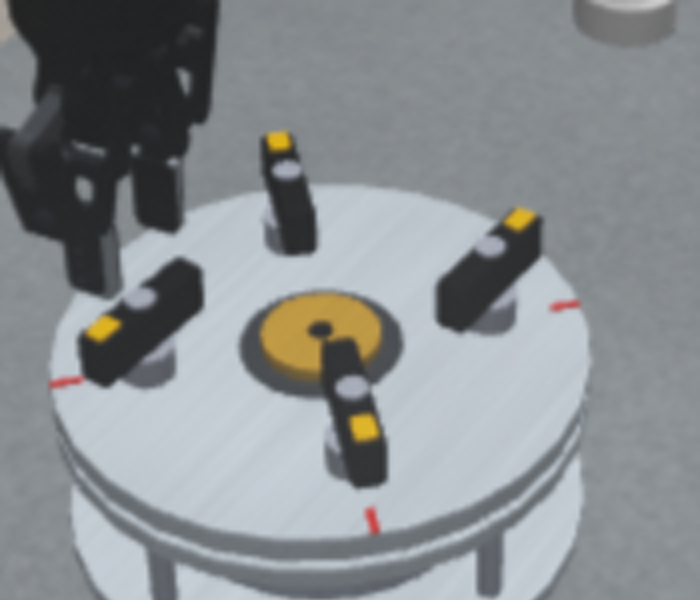

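{"method": "step_arm", "body": {"rows": [[-0.4,-2,0,0,0,0.18,45],[-0.4,-2,0,0,0,0.36,45],[-0.4,-2,0,0,0,0.54,45],[-0.4,-2,0,0,0,0.72,45],[-0.4,-2,0,0,0,0.9,45],[-0.4,-2,0,0,0,1.08,45],[-0.4,-2,0,0,0,1.26,45],[-0.4,-2,0,0,0,1.4,45]]}}

```text
clock: 23.95
eef_pos: [588.5, 150.4, 163.9]
tcp_rot: [2.401, 1.559, 2.378]
contact_force: [-0.7, -0.2, 0.1]
opening: 0.527
```

```bash
python3 look.py 23
```

```text
23.95 [588.5  150.35 163.94] jaw -1.3591534612559908 tooldir [-0.01  0.01 -1.  ] j6 14.902944911122042 F [-0.74 -0.21  0.12] T [-0.02 -0.03  0.01] op 44.96968629907363
```

{"method": "step_arm", "body": {"rows": [[0.3,1.4,-14,0,0,0,45],[0.3,1.4,-30,0,0,0,45],[0.3,1.4,-45,0,0,0,45],[0.3,1.4,-45,0,0,0,10],[0.3,1.4,-45,0,0,0,10],[0.3,1.4,-45,0,0,0,10],[0.3,1.4,-45,0,0,0,10],[0.3,1.4,-45,0,0,-0.05,10]]}}

```text
clock: 24.95
eef_pos: [587.9, 151.7, 118.5]
tcp_rot: [2.523, 1.558, 2.449]
contact_force: [-5.1, 0.5, -6.6]
opening: 0.177
```

```bash
python3 look.py 24
```

```text
24.95 [587.89 151.65 118.53] jaw -4.26364328875599 tooldir [-0.01  0.01 -1.  ] j6 17.84477048300981 F [-5.08  0.5  -6.62] T [0.03 0.37 0.11] op 15.112160974594145
```

{"method": "step_arm", "body": {"rows": [[0,0,0,0,0,-0.14,10],[0,0,0,0,0,-0.28,10],[0,0,0,0,0,-0.42,10],[0,0,0,0,0,-0.56,10],[0,0,0,0,0,-0.67,10],[0,0,0,0,0,-0.715,10],[0,0,0,0,0,-0.72,10],[0,0,0,0,0,-0.72,10]]}}

```text
clock: 25.95
eef_pos: [587.8, 151.7, 118.5]
tcp_rot: [2.528, 1.559, 1.735]
contact_force: [-2.1, 0.8, -5.8]
opening: 0.178
```

```bash
python3 look.py 25
```

```text
25.95 [587.84 151.66 118.52] jaw -45.423861618345356 tooldir [-0.    0.01 -1.  ] j6 58.83911904562808 F [-2.05  0.81 -5.82] T [-0.15  0.14  0.84] op 15.232201674956437
```

{"method": "step_arm", "body": {"rows": [[0,0,0,0,0,0.02,45],[0,0,0,0,0,0.02,45],[0,0,25,0,0,0.02,45],[0,0,45,0,0,0.15,45],[-37,-38,45,0,0,0.31,45],[-74,-76,45,0,0,0.47,45],[-110,-113,45,0,0,0.63,45],[-110,-113,45,0,0,0.77,45]]}}

```text
clock: 26.95
eef_pos: [475.7, 36.7, 164.0]
tcp_rot: [2.561, 1.559, 2.54]
contact_force: [1.4, -0.5, -0.2]
opening: 0.529
```

```bash
python3 look.py 26 side
```

```text
26.95 [475.72  36.74 163.96] jaw -1.163696327716119 tooldir [-0.01  0.01 -1.  ] j6 4.771809613451649 F [ 1.36 -0.48 -0.25] T [ 0.03 -0.02  0.02] op 45.190594654984615
```

View pics/side26z.png

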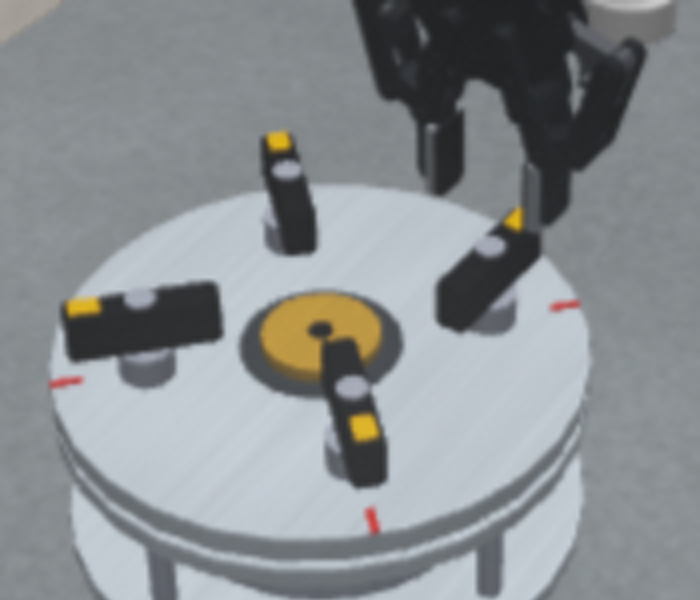

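{"method": "step_arm", "body": {"rows": [[1.2,0.8,-14,0,0,0,45],[1.2,0.8,-30,0,0,0,45],[1.2,0.8,-45,0,0,0,45],[1.2,0.8,-45,0,0,0,10],[1.2,0.8,-45,0,0,0,10],[1.2,0.8,-45,0,0,0,10],[1.2,0.8,-45,0,0,0,10],[1.2,0.8,-45,0,0,-0.05,10]]}}

```text
clock: 28.0
eef_pos: [476.2, 38.5, 118.6]
tcp_rot: [2.663, 1.556, 2.598]
contact_force: [-7.7, 2.0, -2.5]
opening: 0.179
```

```bash
python3 look.py 27
```

```text
28.0 [476.16  38.51 118.59] jaw -3.713404734357394 tooldir [-0.01  0.01 -1.  ] j6 7.3610381219093615 F [-7.66  2.04 -2.54] T [0.25 0.69 0.13] op 15.292823315958948
```

{"method": "step_arm", "body": {"rows": [[0,0,0,0,0,-0.14,10],[0,0,0,0,0,-0.28,10],[0,0,0,0,0,-0.42,10],[0,0,0,0,0,-0.56,10],[0,0,0,0,0,-0.67,10],[0,0,0,0,0,-0.72,10],[0,0,0,0,0,-0.73,10],[0,0,0,0,0,-0.73,10]]}}

```text
clock: 29.0
eef_pos: [476.9, 38.3, 118.7]
tcp_rot: [2.575, 1.557, 1.783]
contact_force: [5.2, -2.4, -8.9]
opening: 0.18
```

```bash
python3 look.py 28
```

```text
29.0 [476.88  38.28 118.66] jaw -45.41628744588711 tooldir [-0.    0.01 -1.  ] j6 48.54693460539369 F [ 5.22 -2.44 -8.93] T [-0.7  -1.17  0.84] op 15.357917468987994
```

{"method": "step_arm", "body": {"rows": [[0,0,0,0,0,0.02,45],[0,0,0,0,0,0.02,45],[0,0,30,0,0,0.02,45],[0,0,70,0,0,0.02,45],[0,0,110,0,0,0.02,45],[-30,-50,130,0,0,0.02,45],[-60,-100,130,0,0,0.02,45],[-80,-150,130,0,0,0.02,45]]}}

```text
clock: 30.0
eef_pos: [395.6, -112.6, 249.3]
tcp_rot: [2.51, 1.557, 1.738]
contact_force: [-0.2, -0.7, -0.2]
opening: 0.525
```

{"method": "step_arm", "body": {"rows": [[-10,-50,0,0,0,0,45],[-20,-100,0,0,0,0,45],[-30,-150,0,0,0,0,45],[-40,-180,0,0,0,0,45],[-40,-180,0,0,0,0,45],[-40,-180,0,0,0,0,45],[-40,-180,0,0,0,0,45],[-40,-180,0,0,0,0,45]]}}

```text
clock: 31.0
eef_pos: [355.9, -291.8, 249.4]
tcp_rot: [2.497, 1.557, 1.726]
contact_force: [-0.1, -0.2, 0.1]
opening: 0.528
```

```bash
python3 look.py 29 side top
python3 - <<'E'
from h import *
d=np.load("top.npy");K,o,A=cam("top")
for u,v in[(282,239),(293,239),(287,232)]:print((A@(np.linalg.inv(K)@[u,v,1]*d[v,u])+o).round(1))
E
```

```text
31.0 [ 355.88 -291.79  249.4 ] jaw -44.16081680638361 tooldir [-0.    0.01 -1.  ] j6 3.9923213259711376 F [-0.05 -0.21  0.05] T [ 0.01 -0.02  0.01] op 45.099997764985545
[529.5 108.6 114.7]
[530.9  81.1 105.4]
[548.   96.6 111.7]
```

View pics/top29.png

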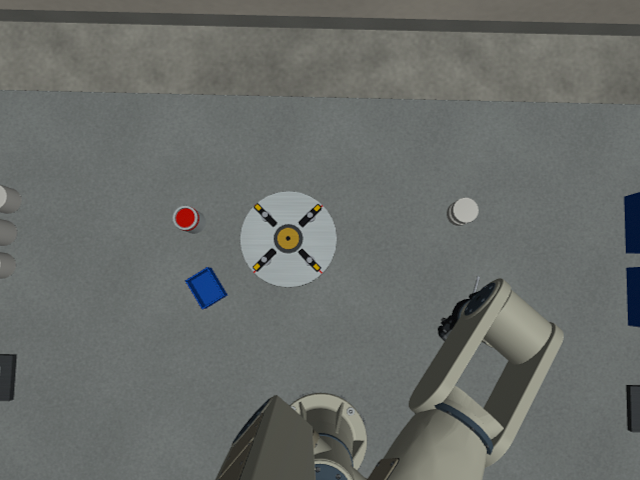

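View pics/side29.png

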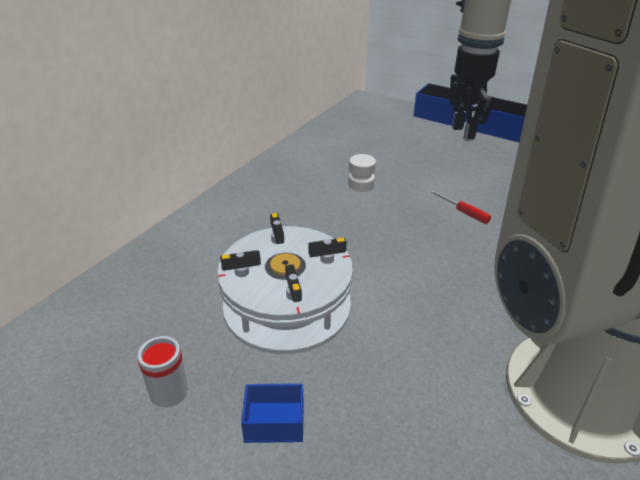

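View pics/top29z.png

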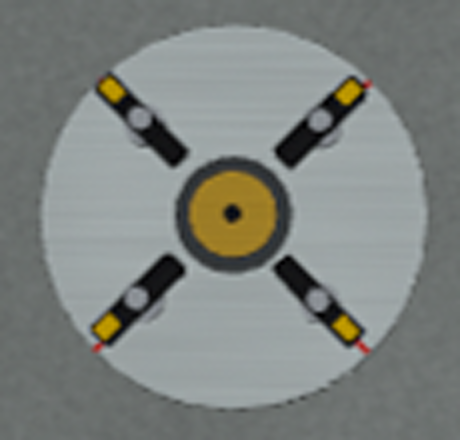

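```bash
python3 - <<'E'
from h import *
d=np.load("top.npy");K,o,A=cam("top")
yy,xx=np.mgrid[:480,:640]
def hgt(m):
    v,u=np.nonzero(m);z=d[v,u];ok=z>0
    P=(A@(np.linalg.inv(K)@np.c_[u,v,np.ones(len(u))].T*z)).T[ok]+o;return np.median(P[:,2]),P[:,2].mean(),ok.sum()
rr=np.hypot(xx-288,yy-238)
print("sleeve",hgt((rr<8)&(rr>2)),"lid",hgt((rr>42)&(rr<45)))
E
python3 -c "
from rig import order
print(order.sign_off())"
```

```text
sleeve (np.float64(107.85440759861785), np.float64(108.17922112252664), np.int64(180)) lid (np.float64(100.57867731702959), np.float64(104.25577400819516), np.int64(819))
the job is handed in; nothing more can be done
None
```

I pressed the sleeve home and tightened all four knobs clockwise to the stop in two crisscross passes, then handed the job in at about 31 s. Sign-off reports no verdict, so what follows is from my own checks. Corners are in world axes, since the knob letters can't be told apart in the images.

1. **Sleeve:** I pressed it down with shut fingers until it bottomed at a tool height of 107.9 mm with about 25 N. The final depth image gave a median top height of 107.9 mm (108 mm is home).
2. **First pass:** The +x+y and -x-y knobs went to about 45°, then +x-y and -x+y.
3. **Second pass:** -x+y then +x-y went to the stop, then +x+y and -x-y. The wrist torque rose to 0.5–0.84 N m at each stop.

**Last checks:** The final pictures show all four bars along the radius, with yellow ends at the red ticks. The cup, bin and insulator sit where they were in both views. The screwdriver is unmoved in the side view, but the arm mostly hid it in the top view. The gripper was about 250 mm above the bench, clear of everything.

**Disagreements:**
- In the first pass the fingers stopped at about 22 mm opening on the 16 mm bars. They were probably holding the hub below the bar. The knobs still turned to about halfway, as the pictures showed, and I gripped 3–5 mm higher on the last three second-pass grips, where the opening read about 15 mm.
- Single depth pixels on the sleeve scattered between 105 and 115 mm, so I relied on the median.

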